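Shut the interlocked gas-valve levers in the order they allow

ROBOT

A 6-joint arm with a two-finger parallel gripper is mounted at the origin on a cart in front of the work surface, level with it; the furniture and walls round the work are solid. World frame = base frame: x ahead of the robot, y to its left, z up, the work surface at z = 0. Lengths are in mm, angles in rad, forces in N, time in s.
With the tool pointing down it reaches from about 325 to 850 mm from the base axis. Payload 15.5 kg.
Tool frame: the origin (TCP) lies at the very end of the fingers, on their centre line; the grasp point (between the pads) lies 19 mm behind it (r.grip_point_offset is the distance from the TCP to the grasp point, in mm); z points along the fingers, y is the line along which they close (so a half turn about z gives the same grasp; the last joint's range is limited). The gripper opens to 91 mm and grips with 3 to 60 N. Pads are 32 mm wide; open, the fingers measure 118 mm over their backs; the gripper's body (76 mm by 178 mm) begins 60 mm behind the grasp point.
Start: joints at [-1.198, 0.494, 1.345, -0, 1.302, -0.096], TCP at [281.828, -557.852, 179.315] pointing down, gripper open.
Joint ranges: [-2.91, 2.91], [-0.82, 2.16], [0.22, 2.67], [-1.22, 4.37], [0.12, 2.79], [-3.08, 3.08]. Speed limits (rad/s): [1.89, 1.89, 2.57, 3.01, 3.01, 3.01].

INTERFACE

Orientations are given as a unit quaternion [x, y, z, w].
In Python, from rig import status, vision, r, find_in gives the robot as it stands.
- The arm moves only by the tool carry_out, never from a script. Its arguments are lists of equal length, an entry for each row: "dp": the shift along the tool's x, y, z in units of 40 mm (1.0 is 40 mm), a list of three; "rotation": the turn, a rotation vector about the tool's x, y, z in units of 6 degrees (1.0 is 6 degrees), a list of three; "gripper": the finger opening in mm, from 0 to 91.2. A call has exactly 10 rows; each row shifts and turns the commanded pose from where the row before left it, along the tool's axes as they then stand; what a row does not reach is not made up. A row lasts 1/12 s, in which the tool goes at most 41.7 mm and 7.16 degrees, less where a joint would pass 70% of its speed; a pose out of reach is approached as far as the arm can. A call is refused whole if a number of a shift passes 1 or a number of a turn 1, either way. A call with a gripper value outside its range is refused whole. The fingers move at their own pace and stop on an object; the grip force is fixed at half the most. Time passes only in rows, so rows that do not move let the fingers close, or fill a call up. It gives the time, the measured TCP pose, the force, the opening and the grip force at its end, in the units of the state.
- status.read_state(): the state, without advancing time (a new reading comes with each control period).
- vision.get_image(name): name is "side" or "top" or "wrist"; returns the picture (384x512x3 uint8, red, green, blue); there is no depth.
- vision.get_calibration(name): a dict with "fovy" (degrees; the focal length in pixels is half the picture's height over the tangent of half this angle, whatever the lens; pixels are square), "cx", "cy" (the principal point, pixels), "k1" (the pictures are not rectified: a ray, as slopes to the right and down, at radius r is drawn at 1 + k1 r^2 times it, then the intrinsics apply), "eye" and "attitude" of the camera in the world. Camera axes: x right, y down, z forward; pixel columns grow to the right and rows downward; lengths in mm; the calibration is good to about 2 mm. A picture is of the moment at which its call begins: read the wrist's pose just before it. get_calibration takes no time and is no camera call; for the wrist camera it gives the pose at the moment of the call.
- r.job_done(): hands the job in; it is judged then, once.
Trained networks look in the newest picture that a camera, given by its name, has taken for a name from the list of things; names that differ only in an ending like _2 or _b are one class to them, and where a whole thing is asked for, a point or a joint stands for the part that bears it (a point fixed in the world has none). Each returns a list of dicts, best first, with "confidence" (0 to 1); they miss things now and then, are a little off and sometimes report something else, mostly with a low value. They report only what shows in the picture. A call takes as long as a camera call.
- find_in(camera, target): "bbox" ([centre column, centre row, width, height] in pixels, round what is visible of it).
The state is a dict: "t": time; "joint_positions": joint angles; "qd": joint speeds; "joint_torque": joint torques, N m; "eef_pos": TCP position; "orientation": TCP orientation; "contact_force": force on the tool from outside, world axes, zero at the start; "wrist_torque": the same for the moment, N m; "width": finger opening in mm; "finger_force": force on a finger pad.
Only numpy, scipy, OpenCV 4.12 (cv2) and the standard library are available. Lean on these libraries where they do the work, as an engineer would, in place of code of your own. Each camera call takes 0.05 s, during which the arm holds its last target. There are 200 camera calls.

TASK

Close the gas lines on the grey valve bank: throw all three ball-topped levers from the front fully over to the rear, one after another. A hidden interlock allows only one order and it changes every time, so feel each lever gently, and when one comes up against its block let it go and try another; never press on a lever with more than 20 N. Leave the things standing on and around the bank as they are.

Things in the scene. Friction and masses are not known exactly. Their poses are not given: they have to be found in the camera images.
- bank: Grey fixed valve bank, 130 (x) x 260 (y) x 70 mm high. Origin: centre of underside; +x from its front (robot side) to the rear with brass hose barbs, z up. Three like levers in three like cartridges at y = +80, 0, -80 mm, pivots along y at x 0, z 60. A hidden interlock blocks a lever until the one due before it is fully over. Order new each start.
- lever_1 (a joint): Angle of one of the three levers; which of the three places it stands at changes with each start and is not told. 0: leaning 0.43 rad to the front; grows as the top goes rearward; starts at 0 to 0.06. Ball knob of 26 mm diameter, its centre 85 mm from the pivot: at bank x -35, z 137 mm at 0; x 31, z 139 mm at 0.80; z 145 mm midway. Stem 11 mm thick.
- lever_2 (a joint): Angle of another of the three levers, place not told, sizes and zero as lever_1. A free lever takes 2 to 5 N at the knob, stays where it is left, and meets its sprung end stop at 0.80: fully over (counts above 0.76). A blocked one meets a like stop at about 0.12. Past a stop the force at the knob rises by 1.1 N/mm. Only a lever fully over frees the next.
- lever_3 (a joint): Angle of the remaining one of the three levers, place not told, sizes, zero and feel as lever_1 and lever_2.
- cap: Loose black vial cap, 21 mm diameter, 14 mm high, lying on the housing's top towards the rear between the left and middle levers. Bystander. Origin: centre of underside.
- vial: Loose capped glass vial, 21 mm diameter, 58 mm high, standing to the left of the bank. Bystander. Origin: centre of underside.
- flask: Loose conical glass flask, 63 mm diameter, 105 mm high, standing to the right of the bank. Bystander. Origin: centre of underside.
- tweezers: Loose steel forceps, 125 mm long, 8 mm high, lying in front of the bank along its row. Bystander. Origin: centre of underside.

How it is judged (in metres and radians):
On the way, in this order (a step that is already met when the one before it is completed fails the run):
1. a first lever is fully over (value of joint any of lever_1, lever_2, lever_3 above 0.76 rad), for 0.2 s.
2. two levers are fully over ((value of joint each of lever_1, lever_2 above 0.76 rad or value of joint each of lever_1, lever_3 above 0.76 rad or value of joint each of lever_2, lever_3 above 0.76 rad)), for 0.2 s.
3. all three levers are fully over (value of joint each of lever_1, lever_2, lever_3 above 0.76 rad), for 0.2 s.
At the end, for the whole second after the job is handed in: All three levers stand fully over to the rear (angle above 0.76 rad; the stop is at 0.80) and at rest; cap, vial, flask and forceps are within 30 mm of where they were (all of step 3 and velocity of joint lever_1 between -0.05 and 0.05 rad/s and velocity of joint lever_2 between -0.05 and 0.05 rad/s and velocity of joint lever_3 between -0.05 and 0.05 rad/s and distance of each of cap, vial, flask, tweezers from where it was at the start of the episode below 0.03 m); the robot touches nothing.
It fails at once if a lever is pressed with more than 20 N ((contact force between lever_1 and the fingers above 20 N or contact force between lever_1 and the arm above 20 N) or (contact force between lever_2 and the fingers above 20 N or contact force between lever_2 and the arm above 20 N) or (contact force between lever_3 and the fingers above 20 N or contact force between lever_3 and the arm above 20 N)).
It fails at once if a bystander is moved more than 30 mm (distance of any of cap, vial, flask, tweezers from where it was at the start of the episode above 0.03 m).
It fails at once if the vial or the flask is tipped over (angle between any of vial, flask's own z axis and vertical above 0.5 rad).
It also fails if it takes over 58 s, if anything falls off the work surface, if the arm or the gripper's body presses on something with over 40 N, if the wrist force passes 120 N, or if a joint passes its speed limit or range.

## Working session

There is one attempt and no reset: what is moved stays moved. The work goes in short steps, Python scripts to look and compute and a tool call to move; the robot and the scene stay as the last step left them, time stands still between calls to the robot, and variables do not carry over. Pictures are saved under pics/ and viewed, at most 10 in all, crops included, and the job is handed in when it is done.

Besides the shell and the picture viewer there is one more tool, called after "Emit:" as name(argument=value, ...) on one line, values as JSON. carry_out: Moves the arm, as the interface text tells. Its arguments: {"type":"object","properties":{"dp":{"type":"array"},"rotation":{"type":"array"},"gripper":{"type":"array"}},"required":["dp","rotation","gripper"]}

```bash
mkdir -p pics; ls; python3 - <<'E'
from rig import status, vision, r, find_in
import cv2,numpy as np
s=status.read_state();print(s)
ims=[]
for c in("side","top"):
    im=vision.get_image(c);cv2.imwrite(f"pics/{c}0.png",im[:,:,::-1])
    print(c,vision.get_calibration(c))
    for t in("bank","lever_1","cap","vial","flask","tweezers"):
        print(t,[(np.round(d["bbox"],1).tolist(),round(d["confidence"],2)) for d in find_in(c,t)][:5])
E
```

```text
pics
{'t': 0.0, 'joint_positions': array([-1.19846004e+00,  4.94165582e-01,  1.34615191e+00, -2.55074685e-05,
        1.30245490e+00, -9.54873133e-02]), 'qd': array([ 6.58829682e-05, -9.99211527e-04, -1.33031895e-03,  1.99769734e-04,
       -1.16519199e-03,  6.84860083e-04]), 'joint_torque': array([ 3.88420973e-03, -8.78805470e+01, -3.81861877e+01,  7.08958833e-02,
        5.31196897e-02, -7.02210923e-05]), 'eef_pos': array([ 281.68924413, -557.45333243,  178.74217892]), 'orientation': array([ 9.72766191e-01,  2.31787813e-01, -9.35691685e-05, -5.82527766e-04]), 'contact_force': array([-0.20109325, -0.77198272,  0.73044124]), 'wrist_torque': array([-0.03040927, -0.01549894, -0.00086517]), 'finger_force': 0.0, 'width': 91.06179444073034}
side {'fovy': 54.206503295525756, 'cx': 260.2410969058915, 'cy': 189.19175041349442, 'k1': -0.03470601793102787, 'eye': array([163.99596692, 727.17833605, 593.96238632]), 'attitude': array([-0.2206419 ,  0.85675643, -0.44816233,  0.12820335])}
bank [([273.4, 186.0, 82.2, 74.4], 0.74)]
lever_1 [([269.1, 167.8, 15.1, 22.2], 0.61)]
cap [([251.2, 168.0, 7.7, 8.4], 0.48)]
vial [([235.4, 211.9, 12.2, 24.9], 0.66)]
flask [([311.2, 147.3, 13.7, 34.6], 0.69)]
tweezers [([311.6, 195.1, 20.9, 25.0], 0.53)]
top {'fovy': 57.54450784036435, 'cx': 254.17270517199339, 'cy': 196.98832655319822, 'k1': -0.05915136532650851, 'eye': array([363.29819932,  67.09539168, 893.10698252]), 'attitude': array([ 0.73130821, -0.67220153,  0.0788169 , -0.08438779])}
bank [([306.5, 196.7, 102.4, 71.7], 0.76)]
lever_1 [([311.8, 199.1, 11.6, 11.9], 0.64), ([274.9, 197.0, 9.1, 10.2], 0.46), ([347.2, 205.7, 12.7, 10.4], 0.42)]
cap []
vial [([234.2, 188.1, 11.2, 12.1], 0.65)]
flask [([381.2, 215.4, 30.3, 29.5], 0.66)]
tweezers [([346.7, 204.0, 14.4, 7.6], 0.43)]
```

```bash
python3 - <<'E'
import cv2,numpy as np
a=cv2.imread("pics/side0.png")[110:260,180:380];b=cv2.imread("pics/top0.png")[120:270,210:410]
cv2.imwrite("pics/c0.png",np.vstack([cv2.resize(a,None,fx=2,fy=2,interpolation=cv2.INTER_CUBIC),cv2.resize(b,None,fx=2,fy=2,interpolation=cv2.INTER_CUBIC)])) 
cv2.imwrite("pics/c0.png",cv2.resize(np.hstack([a,b]),None,fx=2,fy=2,interpolation=cv2.INTER_CUBIC))
E
```

```text
(no output)
```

View pics/c0.png

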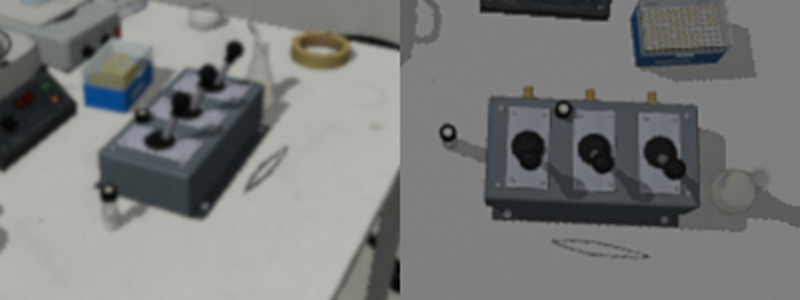

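View pics/top0.png

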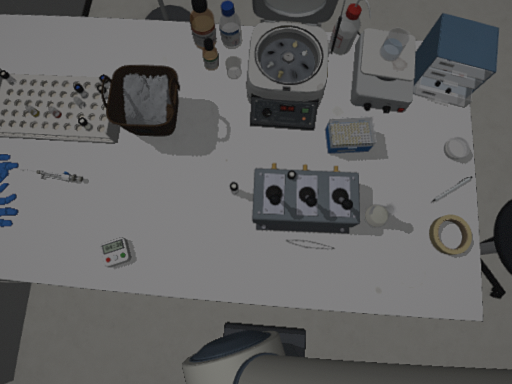

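The bank stands with the rear barbs up in the top view. The knobs are at top pixels (275,199), (311.5,201), (347.5,204), and in the side view at (270.5,160.5), (284,147.5), (297,135). The cap is near (292,175) on top. Next I fit the bank pose.

```bash
cat > h.py <<'E'
import numpy as np
from scipy.spatial.transform import Rotation as R
from scipy.optimize import least_squares
from rig import status, vision, r, find_in
def proj(c,P):
    p=R.from_quat(c["attitude"]).inv().apply(np.atleast_2d(P)-c["eye"]);s=p[:,:2]/p[:,2:]
    f=192/np.tan(np.radians(c["fovy"]/2));s=s*(1+c["k1"]*(s**2).sum(1,keepdims=True))
    return s*f+[c["cx"],c["cy"]]
def ray(c,u,z):
    g=lambda q:(proj(c,[q[0],q[1],z])[0]-u)
    return least_squares(g,[600,0]).x
def bank(q,P): return R.from_euler("z",q[2]).apply(np.atleast_2d(P))+[q[0],q[1],0]
def knob(a,y): return [85*np.sin(a-.43),y,60+85*np.cos(a-.43)]
E
python3 - <<'E'
from h import *
ct,cs=vision.get_calibration("top"),vision.get_calibration("side")
ut=np.array([[275,199],[311.5,201],[347.5,204]]);us=np.array([[270.5,160.5],[284,147.5],[297,135]])
cor=np.array([[-65,130,70],[-65,-130,70],[65,130,70],[65,-130,70]]);uc=np.array([[253.5,220],[359,223.5],[254,168.5],[358.5,173]])
def f(q):
    K=bank(q,[knob(q[3+i],80-80*i) for i in range(3)])
    return np.r_[(proj(ct,K)-ut).ravel(),(proj(cs,K)-us).ravel(),(proj(ct,bank(q,cor))-uc).ravel()]
# top rays
for z,u in((137,ut[0]),(137,ut[1]),(137,ut[2]),(70,uc[0]),(70,uc[1]),(70,uc[2]),(70,uc[3])):print(z,ray(ct,u,z).round(1))
s=least_squares(f,[600,0,0,.03,.03,.03]);print(s.x.round(3));print(f(s.x).round(1))
q=s.x
print(bank(q,[knob(a,y) for a,y in zip(q[3:],(80,0,-80))]).round(1))
print("cap",ray(ct,[291.8,174.5],84),"vial",ray(ct,[234,187],58),"flask",ray(ct,[377,215],30),"tw",ray(ct,[[286,311,334][0],241],4),ray(ct,[334,248],4))
print(np.degrees(q[2]))
E
```

```text
137 [540.3  34.2]
137 [542.6 -46.9]
137 [ 542.5 -127.3]
70 [500.5  78.7]
70 [ 513.  -173.3]
70 [628.6  88.3]
70 [ 639.2 -170.2]
[ 5.71135e+02 -4.39050e+01  4.70000e-02  8.90000e-02  7.10000e-02
  3.10000e-02]
[-0.2  0.2 -0.6  0.3 -0.7  0.1  0.2 -0.9  0.6 -1.7  0.5 -1.1 -1.8 -0.
  1.4  0.4 -0.2 -0.6  0.2 -1.1]
[[ 539.    34.7  140.1]
 [ 541.3  -45.3  139.6]
 [ 541.9 -125.4  138.3]]
cap [616.74428483  -4.31861899] vial [580.61029574 133.87295065] flask [ 545.69783568 -230.52735223] tw [464.5507117   -7.17990208] [ 456.79117934 -129.9441232 ]
2.6673618586962013
```

Emit:
carry_out(dp=[[0,0,0],[0,0,0],[0,0,0],[0,0,0],[0.4,-0.9,0],[0.4,-0.9,0],[0.4,-0.9,0],[0.4,-0.9,0],[0.4,-0.9,0],[0.4,-0.9,0]], rotation=[[0,0,1],[0,0,1],[0,0,1],[0,0,1],[0,0,0],[0,0,0],[0,0,0],[0,0,0],[0,0,0],[0,0,0]], gripper=[0,0,0,0,0,0,0,0,0,0])

```text
t: 1.53
eef_pos: [367.4, -335.7, 179.5]
orientation: [1.0, 0.024, 0.0, 0.0]
contact_force: [1.0, -0.4, 0.1]
width: 27.7
finger_force: 0.0
```

Emit:
carry_out(dp=[[0.43,-0.89,0],[0.43,-0.89,0],[0.43,-0.89,0],[0.43,-0.89,0],[0.43,-0.89,0],[0.43,-0.89,0],[0.43,-0.89,0],[0.43,-0.89,0],[0,0,0.65],[0,0,0.65]], rotation=[[0,0,0],[0,0,0],[0,0,0],[0,0,0],[0,0,0],[0,0,0],[0,0,0],[0,0,0],[0,0,0],[0,0,0]], gripper=[0,0,0,0,0,0,0,0,0,0])

```text
t: 2.37
eef_pos: [492.6, -44.2, 127.7]
orientation: [1.0, 0.026, 0.002, 0.0]
contact_force: [-0.5, -1.1, -1.1]
width: 0.7
finger_force: 0.0
```

```bash
python3 - <<'E'
from h import *
import cv2
s=status.read_state();print(s["eef_pos"],s["contact_force"],s["width"])
a=vision.get_image("side")[110:260,180:380];b=vision.get_image("wrist")
b=cv2.resize(b,(400,300));cv2.imwrite("pics/c1.png",np.hstack([cv2.resize(a,None,fx=2,fy=2,interpolation=2),b])[:,:,::-1])
E
```

```text
[492.58194156 -44.24704763 127.74109173] [-0.49685432 -1.07983603 -1.06418055] 0.6770811701553215
```

View pics/c1.png

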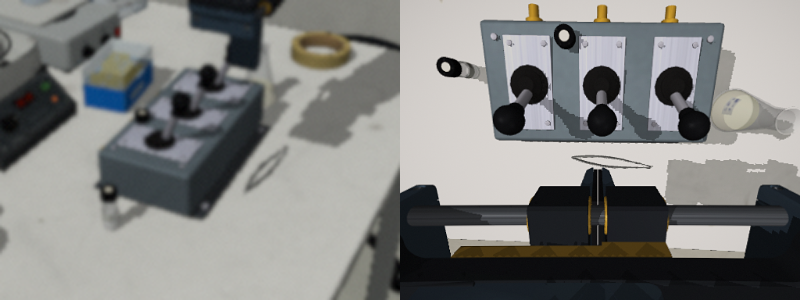

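Emit:
carry_out(dp=[[0.15,0,0],[0.15,0,0],[0.15,0,0],[0.05,0,0],[0.05,0,0],[0.05,0,0],[0.05,0,0],[0.05,0,0],[0.05,0,0],[0.05,0,0]], rotation=[[0,0,0],[0,0,0],[0,0,0],[0,0,0],[0,0,0],[0,0,0],[0,0,0],[0,0,0],[0,0,0],[0,0,0]], gripper=[0,0,0,0,0,0,0,0,0,0])

```text
t: 3.3
eef_pos: [522.8, -44.6, 127.3]
orientation: [1.0, 0.024, -0.0, -0.0]
contact_force: [-0.5, -0.7, 0.3]
width: 0.5
finger_force: 0.0
```

Emit:
carry_out(dp=[[0.025,0,0],[0.025,0,0],[0.025,0,0],[0.025,0,0],[0.025,0,0],[0.025,0,0],[0.025,0,0],[0.025,0,0],[0.025,0,0],[0.025,0,0]], rotation=[[0,0,0],[0,0,0],[0,0,0],[0,0,0],[0,0,0],[0,0,0],[0,0,0],[0,0,0],[0,0,0],[0,0,0]], gripper=[0,0,0,0,0,0,0,0,0,0])

```text
t: 4.13
eef_pos: [532.7, -44.2, 127.3]
orientation: [1.0, 0.024, -0.0, -0.0]
contact_force: [-0.1, 0.3, 0.1]
width: 0.1
finger_force: 0.0
```

```bash
python3 - <<'E'
from h import *
import cv2
s=status.read_state();print(s["eef_pos"],s["contact_force"],s["width"])
b=vision.get_image("wrist")
print([d["bbox"] for d in find_in("wrist","lever_1")])
cv2.imwrite("pics/c2.png",b[:,:,::-1])
E
```

```text
[532.70690816 -44.15483707 127.32526688] [-0.1497353   0.33967516  0.12345538] 0.11710129032633154
[[255.4, 198.9, 34.8, 61.5], [359.9, 203.1, 43.4, 68.3], [439.9, 185.2, 111.1, 71.7]]
```

View pics/c2.png

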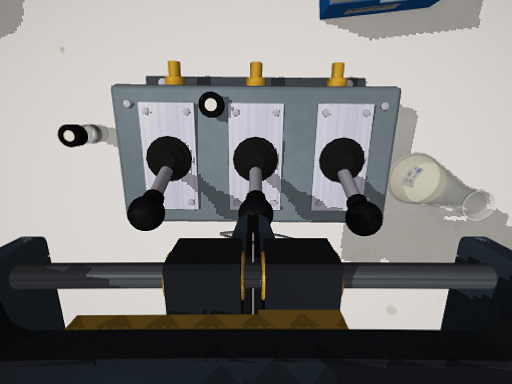

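The knobs are in a row (mid one around (256,205)), with the closed fingers just in front of the middle one. There is no force yet, so I carry on.

Emit:
carry_out(dp=[[0.025,0,0],[0.025,0,0],[0.025,0,0],[0.025,0,0],[0.025,0,0],[0.025,0,0],[0.025,0,0],[0.025,0,0],[0.025,0,0],[0.025,0,0]], rotation=[[0,0,0],[0,0,0],[0,0,0],[0,0,0],[0,0,0],[0,0,0],[0,0,0],[0,0,0],[0,0,0],[0,0,0]], gripper=[0,0,0,0,0,0,0,0,0,0])

```text
t: 5.07
eef_pos: [542.7, -43.7, 127.3]
orientation: [1.0, 0.024, -0.0, -0.0]
contact_force: [0.7, 0.4, -0.3]
width: 0.5
finger_force: 0.0
```

```bash
python3 - <<'E'
from h import *
import cv2
s=status.read_state();print(s["eef_pos"],s["contact_force"],s["wrist_torque"])
b=vision.get_image("wrist");a=vision.get_image("side")[120:200,220:340]
for c in("wrist","side"):print([(np.round(d["bbox"],1),d["confidence"]) for d in find_in(c,"lever_1")])
cv2.imwrite("pics/c3.png",np.hstack([cv2.resize(a,None,fx=3.3,fy=3.3,interpolation=2)[:260,:390],b[100:360,60:460]])[:,:,::-1])
E
```

```text
[542.70289424 -43.67141957 127.31601188] [ 0.66826479  0.35129594 -0.34470054] [0.06067977 0.01142039 0.02378314]
[(array([152.9, 210.6,  45.9,  63.5]), 0.8), (array([359.4, 216.1,  45.1,  70.7]), 0.75), (array([260.5, 210.1,  22.4,  62.5]), 0.69)]
[(array([283.7, 153.8,  12.6,  21.3]), 0.63), (array([234.9, 215.1,  12.1,  23. ]), 0.57), (array([294.6, 143. ,  14. ,  19.4]), 0.56), (array([269.2, 168.4,  16.9,  23.6]), 0.54)]
```

View pics/c3.png

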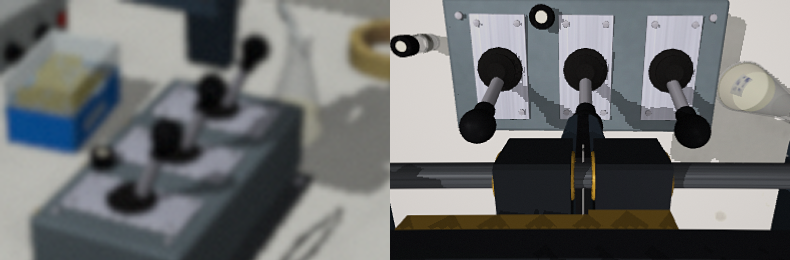

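```bash
python3 - <<'E'
from h import *
for c in("wrist","side"):
    k=vision.get_calibration(c);print(k["eye"].round(1))
    print("tcp",proj(k,status.read_state()["eef_pos"]).round(1))
    for y in(80,0,-80):
        print(y,[proj(k,bank([571.1,-43.9,.047],[knob(a,y)]))[0].round(1).tolist() for a in(0,.1,.2)])
k=vision.get_calibration("wrist")
print(ray(k,[143+0,223],140),ray(k,[362,226],140))
E
```

```text
[619.9 -39.9 332.9]
tcp [[252.7 220.9]]
80 [[149.1, 234.1], [146.5, 225.9], [144.2, 216.5]]
0 [[254.7, 234.1], [254.8, 226.0], [254.9, 216.6]]
-80 [[360.4, 234.4], [363.1, 226.2], [365.6, 216.9]]
[164.  727.2 594. ]
tcp [[283.8 150.2]]
80 [[273.3, 161.3], [270.4, 159.5], [267.3, 157.9]]
0 [[286.6, 147.0], [283.8, 145.3], [280.9, 143.9]]
-80 [[298.3, 134.4], [295.7, 132.8], [292.9, 131.5]]
[541.81022618  37.32156278] [ 547.32398353 -124.46856408]
```

```bash
python3 - <<'E'
from h import *
import cv2
b=vision.get_image("wrist")[130:300,170:340];a=vision.get_image("side")[115:185,240:310]
g=lambda x,s:cv2.convertScaleAbs(cv2.resize(x,(s,s),interpolation=2),alpha=2.2,beta=10)
cv2.imwrite("pics/c4.png",np.hstack([g(a,400),g(b,400)])[:,:,::-1])
E
```

```text
(no output)
```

View pics/c4.png

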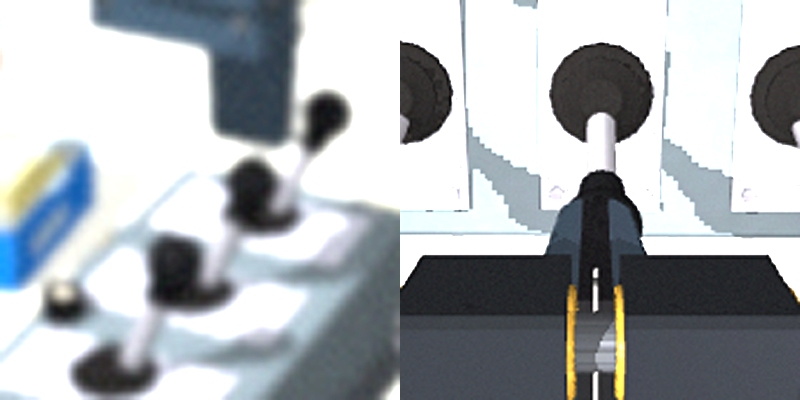

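```bash
python3 - <<'E'
from h import *
import cv2
k=vision.get_calibration("side");w=vision.get_calibration("wrist")
for z in(127,140,155,165):
    print(z,[(proj(k,[542.7+d,-44,z])[0].round(1).tolist(),proj(w,[542.7+d,-44,z])[0].round(1).tolist()) for d in(-16,0,16)])
a=cv2.imread("pics/side0.png").astype(int).mean(2);b=vision.get_image("side").astype(int).mean(2)
for n,x in(("old",a),("new",b)):
    print(n);print(x[132:156:1,274:296:1].round().astype(int))
E
```

```text
127 [([289.4, 151.6], [252.1, 239.3]), ([283.8, 150.2], [253.1, 220.6]), ([278.3, 148.8], [254.1, 201.1])]
140 [([289.5, 147.1], [252.1, 246.4]), ([283.9, 145.7], [253.1, 226.7]), ([278.3, 144.4], [254.2, 206.2])]
155 [([289.6, 141.8], [252.0, 255.8]), ([284.0, 140.5], [253.2, 234.9]), ([278.4, 139.2], [254.3, 213.0])]
165 [([289.7, 138.3], [252.0, 262.9]), ([284.0, 137.0], [253.2, 241.0]), ([278.4, 135.7], [254.4, 218.0])]
old
[[176 176 175 175 175 175 174 175 173 172 172 171 171 170 170 170 168 162
  144 105  63  30]
 [176 176 175 177 174 174 174 174 175 173 173 170 172 170 169 168 166 162
  133  85  38  21]
 [176 176 176 175 175 175 177 174 175 173 173 172 172 169 170 170 168 160
  130  76  29  15]
 [177 177 176 175 175 177 176 175 175 174 172 171 171 170 169 169 167 159
  128  72  26  13]
 [176 177 176 174 176 177 176 173 173 174 172 171 170 168 168 167 166 157
  127  73  26  12]
 [176 174 177 176 176 176 174 173 173 172 171 170 168 167 168 168 165 152
  118  66  23   7]
 [176 177 174 176 173 175 175 175 173 173 171 170 169 168 167 168 165 144
  104  53  17   7]
 [177 175 175 175
[... 3101 characters left out ...]
8  11  12  27  56  81  85  84
   91 107 122 133]
 [145 147 149 145 131  98  51  18   8   9   9  10  17  40  65  83  81  79
   86  97 101 103]
 [149 150 148 142 125  87  43  12   9   6   7   8  22  48  70  79  72  73
   87 100 100  96]
 [151 151 149 138 113  69  30  11   9   5   7  12  25  46  63  64  53  57
   82 102 106 101]
 [151 152 149 134 102  60  29  14  10   6  10  14  20  32  40  41  35  42
   70  97 111 117]
 [153 153 149 135 106  74  49  30  19  13  11  12  17  20  22  23  27  43
   75 108 125 136]
 [150 151 150 139 117  95  74  52  34  22  18  19  18  19  25  28  43  68
  100 127 140 145]
 [134 139 144 138 120 102  87  68  56  46  44  42  43  46  52  61  78 103
  126 142 146 148]]
```

The side view shows the lever hasn't moved. The visible fingertip ends at about row 139, which is z≈157 and roughly 30 mm above the reported TCP. I'll back off, go lower and check against the picture.

Emit:
carry_out(dp=[[-0.3,0,0],[-0.3,0,0],[-0.3,0,0],[-0.3,0,0],[-0.1,0,0],[0,0,0.2],[0,0,0.2],[0,0,0.2],[0,0,0.1],[0,0,0]], rotation=[[0,0,0],[0,0,0],[0,0,0],[0,0,0],[0,0,0],[0,0,0],[0,0,0],[0,0,0],[0,0,0],[0,0,0]], gripper=[0,0,0,0,0,0,0,0,0,0])

```text
t: 6.25
eef_pos: [490.3, -46.1, 97.9]
orientation: [1.0, 0.024, -0.001, -0.0]
contact_force: [0.5, -0.5, -0.5]
width: 0.6
finger_force: 0.0
```

```bash
python3 - <<'E'
from h import *
import cv2
p=status.read_state()["eef_pos"];print(p)
k=vision.get_calibration("side");t=vision.get_calibration("top")
print([proj(k,[p[0]+d,p[1],p[2]+dz])[0].round(1).tolist() for d in(-16,16) for dz in (0,15,30)])
print(proj(t,p),proj(t,p+[0,0,30]))
a=vision.get_image("side")[105:185,240:320];b=vision.get_image("top")[150:250,240:340]
g=lambda x,s:cv2.convertScaleAbs(cv2.resize(x,(s,s),interpolation=2),alpha=1.8,beta=10)
cv2.imwrite("pics/c5.png",np.hstack([g(a,400),g(b,400)])[:,:,::-1])
E
```

```text
[490.29988758 -46.09169044  97.89386971]
[[308.0, 165.8], [308.2, 160.7], [308.5, 155.5], [296.6, 162.8], [296.8, 157.8], [297.0, 152.7]]
[[307.3198742  226.84323507]] [[309.35236252 224.85955614]]
```

View pics/c5.png

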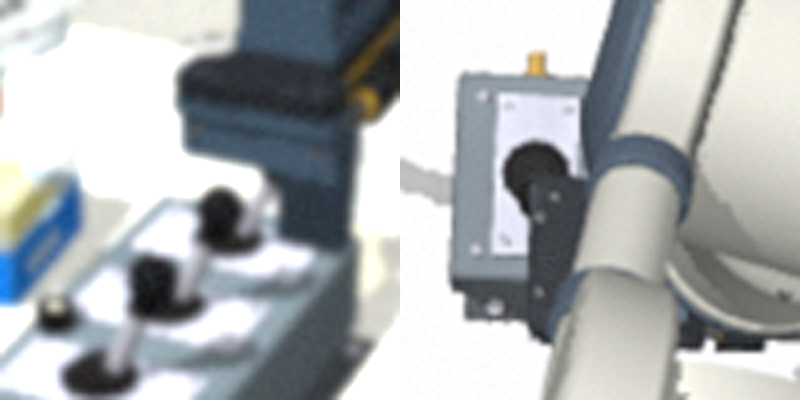

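The fingertip now sits at about z 128, in line with the middle knob at side pixel (283,148). Feeling the lever now.

Emit:
carry_out(dp=[[0.15,0,0],[0.15,0,0],[0.1,0,0],[0.05,0,0],[0.05,0,0],[0.05,0,0],[0.05,0,0],[0.05,0,0],[0.05,0,0],[0.05,0,0]], rotation=[[0,0,0],[0,0,0],[0,0,0],[0,0,0],[0,0,0],[0,0,0],[0,0,0],[0,0,0],[0,0,0],[0,0,0]], gripper=[0,0,0,0,0,0,0,0,0,0])

```text
t: 7.18
eef_pos: [520.5, -44.8, 99.3]
orientation: [1.0, 0.024, -0.0, -0.0]
contact_force: [-3.6, -0.7, 2.7]
width: 0.7
finger_force: 2.0
```

Emit:
carry_out(dp=[[0.025,0,0],[0.025,0,0],[0.025,0,0],[0.025,0,0],[0.025,0,0],[0.025,0,0],[0,0,0],[0,0,0],[0,0,0],[0,0,0]], rotation=[[0,0,0],[0,0,0],[0,0,0],[0,0,0],[0,0,0],[0,0,0],[0,0,0],[0,0,0],[0,0,0],[0,0,0]], gripper=[0,0,0,0,0,0,0,0,0,0])

```text
t: 8.02
eef_pos: [526.8, -44.5, 99.3]
orientation: [1.0, 0.024, 0.0, -0.0]
contact_force: [-1.1, 0.1, 1.7]
width: 0.6
finger_force: 0.8
```

Emit:
carry_out(dp=[[0.04,0,0],[0.04,0,0],[0.04,0,0],[0.04,0,0],[0.04,0,0],[0,0,0],[0,0,0],[0,0,0],[0,0,0],[0,0,0]], rotation=[[0,0,0],[0,0,0],[0,0,0],[0,0,0],[0,0,0],[0,0,0],[0,0,0],[0,0,0],[0,0,0],[0,0,0]], gripper=[0,0,0,0,0,0,0,0,0,0])

```text
t: 8.85
eef_pos: [534.7, -44.1, 99.3]
orientation: [1.0, 0.024, 0.0, -0.0]
contact_force: [-1.6, -0.9, 0.4]
width: 0.6
finger_force: 0.1
```

```bash
cat > see.py <<'E'
from h import *
import cv2
s=status.read_state();print(s["eef_pos"].round(1),s["contact_force"].round(1))
a=vision.get_image("side");b=vision.get_image("wrist")
for c in("wrist","side"):
    k=vision.get_calibration(c);print(c,[(np.round(d["bbox"]).tolist(),round(d["confidence"],2)) for d in find_in(c,"lever_1")])
    for y in(80,0,-80):print(y,[proj(k,bank([571.1,-43.9,.047],[knob(A,y)]))[0].round().tolist() for A in(0,.1,.3,.5,.8)])
cv2.imwrite("pics/c6.png",a[:,:,::-1]);cv2.imwrite("pics/w6.png",b[:,:,::-1])
E
python3 see.py
```

```text
[534.7 -44.1  99.3] [-1.6 -0.9  0.4]
wrist [([257.0, 196.0, 43.0, 56.0], 0.88), ([136.0, 212.0, 56.0, 75.0], 0.83), ([377.0, 219.0, 56.0, 82.0], 0.78)]
80 [[132.0, 240.0], [129.0, 231.0], [123.0, 208.0], [119.0, 180.0], [118.0, 137.0]]
0 [[255.0, 240.0], [255.0, 231.0], [255.0, 208.0], [255.0, 181.0], [256.0, 137.0]]
-80 [[378.0, 240.0], [381.0, 231.0], [388.0, 208.0], [392.0, 181.0], [393.0, 137.0]]
side [([270.0, 168.0, 15.0, 20.0], 0.47), ([299.0, 137.0, 7.0, 15.0], 0.42)]
80 [[273.0, 161.0], [270.0, 159.0], [264.0, 157.0], [258.0, 155.0], [249.0, 155.0]]
0 [[287.0, 147.0], [284.0, 145.0], [278.0, 143.0], [272.0, 141.0], [264.0, 141.0]]
-80 [[298.0, 134.0], [296.0, 133.0], [290.0, 130.0], [284.0, 129.0], [276.0, 129.0]]
```

The middle lever moves freely (about 0.3 rad now), so I push on.

Emit:
carry_out(dp=[[0.1,0,0],[0.1,0,0],[0.1,0,0],[0.1,0,0],[0.1,0,0],[0.1,0,0],[0.1,0,0],[0.1,0,0],[0.05,0,0],[0.05,0,0]], rotation=[[0,0,0],[0,0,0],[0,0,0],[0,0,0],[0,0,0],[0,0,0],[0,0,0],[0,0,0],[0,0,0],[0,0,0]], gripper=[0,0,0,0,0,0,0,0,0,0])

```text
t: 9.88
eef_pos: [570.5, -42.3, 99.0]
orientation: [1.0, 0.024, -0.0, -0.0]
contact_force: [-3.0, -1.1, -1.6]
width: 0.6
finger_force: 1.4
```

Emit:
carry_out(dp=[[0.05,0,0],[0.05,0,0],[0.05,0,0],[0,0,0],[0,0,0],[0,0,0],[0,0,0],[0,0,0],[0,0,0],[0,0,0]], rotation=[[0,0,0],[0,0,0],[0,0,0],[0,0,0],[0,0,0],[0,0,0],[0,0,0],[0,0,0],[0,0,0],[0,0,0]], gripper=[0,0,0,0,0,0,0,0,0,0])

```text
t: 10.72
eef_pos: [576.5, -42.0, 99.4]
orientation: [1.0, 0.024, -0.0, -0.0]
contact_force: [-3.6, -0.8, -1.7]
width: 0.1
finger_force: 2.1
```

```bash
python3 see.py
```

```text
[576.5 -42.   99.4] [-3.6 -0.8 -1.7]
wrist [([369.0, 273.0, 51.0, 90.0], 0.76), ([258.0, 198.0, 41.0, 42.0], 0.67), ([143.0, 267.0, 49.0, 85.0], 0.62)]
80 [[139.0, 296.0], [136.0, 288.0], [131.0, 269.0], [128.0, 246.0], [127.0, 205.0]]
0 [[255.0, 296.0], [255.0, 288.0], [255.0, 269.0], [255.0, 246.0], [255.0, 205.0]]
-80 [[370.0, 296.0], [374.0, 289.0], [379.0, 270.0], [383.0, 246.0], [384.0, 206.0]]
side [([296.0, 141.0, 16.0, 22.0], 0.67), ([264.0, 150.0, 12.0, 19.0], 0.66), ([268.0, 168.0, 17.0, 24.0], 0.46)]
80 [[273.0, 161.0], [270.0, 159.0], [264.0, 157.0], [258.0, 155.0], [249.0, 155.0]]
0 [[287.0, 147.0], [284.0, 145.0], [278.0, 143.0], [272.0, 141.0], [264.0, 141.0]]
-80 [[298.0, 134.0], [296.0, 133.0], [290.0, 130.0], [284.0, 129.0], [276.0, 129.0]]
```

Emit:
carry_out(dp=[[0.025,0,0],[0.025,0,0],[0.025,0,0],[0.025,0,0],[0.025,0,0],[0,0,0],[0,0,0],[0,0,0],[0,0,0],[0,0,0]], rotation=[[0,0,0],[0,0,0],[0,0,0],[0,0,0],[0,0,0],[0,0,0],[0,0,0],[0,0,0],[0,0,0],[0,0,0]], gripper=[0,0,0,0,0,0,0,0,0,0])

```text
t: 11.75
eef_pos: [580.0, -41.8, 98.6]
orientation: [1.0, 0.024, -0.002, -0.0]
contact_force: [-8.3, -2.0, -6.7]
width: 0.3
finger_force: 4.4
```

Emit:
carry_out(dp=[[-0.3,0,0],[-0.6,0,0],[-0.6,0,0],[-0.6,0,0],[-0.15,-0.5,0],[0,-0.5,0],[0,-0.5,0],[0,-0.5,0],[0.2,0,0],[0.2,0,0]], rotation=[[0,0,0],[0,0,0],[0,0,0],[0,0,0],[0,0,0],[0,0,0],[0,0,0],[0,0,0],[0,0,0],[0,0,0]], gripper=[0,0,0,0,0,0,0,0,0,0])

```text
t: 12.58
eef_pos: [505.1, 35.2, 99.9]
orientation: [1.0, 0.025, 0.001, 0.0]
contact_force: [0.5, 0.1, -0.1]
width: 0.0
finger_force: 0.0
```

Emit:
carry_out(dp=[[0.05,0,0],[0.05,0,0],[0.05,0,0],[0.05,0,0],[0.05,0,0],[0.05,0,0],[0.05,0,0],[0.05,0,0],[0,0,0],[0,0,0]], rotation=[[0,0,0],[0,0,0],[0,0,0],[0,0,0],[0,0,0],[0,0,0],[0,0,0],[0,0,0],[0,0,0],[0,0,0]], gripper=[0,0,0,0,0,0,0,0,0,0])

```text
t: 13.42
eef_pos: [520.1, 35.3, 99.3]
orientation: [1.0, 0.024, 0.0, -0.0]
contact_force: [-1.7, -0.7, 0.2]
width: 0.5
finger_force: 0.7
```

Emit:
carry_out(dp=[[0.025,0,0],[0.025,0,0],[0.025,0,0],[0.025,0,0],[0.025,0,0],[0.025,0,0],[0,0,0],[0,0,0],[0,0,0],[0,0,0]], rotation=[[0,0,0],[0,0,0],[0,0,0],[0,0,0],[0,0,0],[0,0,0],[0,0,0],[0,0,0],[0,0,0],[0,0,0]], gripper=[0,0,0,0,0,0,0,0,0,0])

```text
t: 14.25
eef_pos: [525.9, 35.6, 99.3]
orientation: [1.0, 0.024, 0.0, -0.0]
contact_force: [-0.6, -0.2, 0.1]
width: 0.5
finger_force: 0.7
```

```bash
python3 see.py
```

```text
[525.9  35.6  99.3] [-0.6 -0.2  0.1]
wrist [([481.0, 211.0, 62.0, 80.0], 0.94), ([257.0, 191.0, 44.0, 60.0], 0.65), ([390.0, 125.0, 72.0, 61.0], 0.57), ([353.0, 141.0, 319.0, 181.0], 0.19)]
80 [[255.0, 233.0], [255.0, 223.0], [255.0, 200.0], [255.0, 172.0], [256.0, 128.0]]
0 [[379.0, 233.0], [382.0, 223.0], [389.0, 200.0], [393.0, 172.0], [395.0, 128.0]]
-80 [[505.0, 234.0], [512.0, 224.0], [525.0, 200.0], [534.0, 172.0], [537.0, 127.0]]
side [([265.0, 165.0, 8.0, 23.0], 0.63), ([295.0, 140.0, 15.0, 20.0], 0.48)]
80 [[273.0, 161.0], [270.0, 159.0], [264.0, 157.0], [258.0, 155.0], [249.0, 155.0]]
0 [[287.0, 147.0], [284.0, 145.0], [278.0, 143.0], [272.0, 141.0], [264.0, 141.0]]
-80 [[298.0, 134.0], [296.0, 133.0], [290.0, 130.0], [284.0, 129.0], [276.0, 129.0]]
```

Emit:
carry_out(dp=[[0.05,0,0],[0.05,0,0],[0.05,0,0],[0.05,0,0],[0,0,0],[0,0,0],[0,0,0],[0,0,0],[0,0,0],[0,0,0]], rotation=[[0,0,0],[0,0,0],[0,0,0],[0,0,0],[0,0,0],[0,0,0],[0,0,0],[0,0,0],[0,0,0],[0,0,0]], gripper=[0,0,0,0,0,0,0,0,0,0])

```text
t: 15.28
eef_pos: [533.8, 36.0, 99.3]
orientation: [1.0, 0.024, 0.0, -0.0]
contact_force: [0.5, -0.7, 1.1]
width: 0.6
finger_force: 0.0
```

Emit:
carry_out(dp=[[0.1,0,0],[0.1,0,0],[0.1,0,0],[0.1,0,0],[0.1,0,0],[0.1,0,0],[0.1,0,0],[0.1,0,0],[0.05,0,0],[0,0,0]], rotation=[[0,0,0],[0,0,0],[0,0,0],[0,0,0],[0,0,0],[0,0,0],[0,0,0],[0,0,0],[0,0,0],[0,0,0]], gripper=[0,0,0,0,0,0,0,0,0,0])

```text
t: 16.12
eef_pos: [568.0, 37.7, 99.1]
orientation: [1.0, 0.024, -0.0, -0.0]
contact_force: [-1.1, 0.0, -0.4]
width: 0.1
finger_force: 0.5
```

Emit:
carry_out(dp=[[0.05,0,0],[0.05,0,0],[0.025,0,0],[0.025,0,0],[0,0,0],[0,0,0],[0,0,0],[0,0,0],[0,0,0],[0,0,0]], rotation=[[0,0,0],[0,0,0],[0,0,0],[0,0,0],[0,0,0],[0,0,0],[0,0,0],[0,0,0],[0,0,0],[0,0,0]], gripper=[0,0,0,0,0,0,0,0,0,0])

```text
t: 16.95
eef_pos: [573.3, 37.9, 99.2]
orientation: [1.0, 0.024, -0.0, -0.0]
contact_force: [-5.8, -0.6, -3.9]
width: -0.1
finger_force: 2.5
```

Emit:
carry_out(dp=[[0.025,0,0],[0.025,0,0],[0.025,0,0],[0,0,0],[0,0,0],[0,0,0],[0,0,0],[0,0,0],[0,0,0],[0,0,0]], rotation=[[0,0,0],[0,0,0],[0,0,0],[0,0,0],[0,0,0],[0,0,0],[0,0,0],[0,0,0],[0,0,0],[0,0,0]], gripper=[0,0,0,0,0,0,0,0,0,0])

```text
t: 17.78
eef_pos: [575.6, 38.0, 98.9]
orientation: [1.0, 0.024, -0.001, -0.0]
contact_force: [-7.7, -1.5, -5.9]
width: 0.6
finger_force: 3.7
```

Emit:
carry_out(dp=[[-0.3,0,0],[-0.6,0,0],[-0.6,0,0],[-0.6,0,0],[-0.15,0.6,0],[0,0.8,0],[0,0.8,0],[0,0.8,0],[0,0.8,0],[0,0.2,0]], rotation=[[0,0,0],[0,0,0],[0,0,0],[0,0,0],[0,0,0],[0,0,0],[0,0,0],[0,0,0],[0,0,0],[0,0,0]], gripper=[0,0,0,0,0,0,0,0,0,0])

```text
t: 18.62
eef_pos: [496.5, -130.6, 100.1]
orientation: [1.0, 0.023, 0.002, 0.001]
contact_force: [-0.1, -0.2, 1.2]
width: 0.9
finger_force: 0.0
```

Emit:
carry_out(dp=[[0.2,0,0],[0.2,0,0],[0.05,0,0],[0.05,0,0],[0.05,0,0],[0.05,0,0],[0.05,0,0],[0.05,0,0],[0.05,0,0],[0,0,0]], rotation=[[0,0,0],[0,0,0],[0,0,0],[0,0,0],[0,0,0],[0,0,0],[0,0,0],[0,0,0],[0,0,0],[0,0,0]], gripper=[0,0,0,0,0,0,0,0,0,0])

```text
t: 19.45
eef_pos: [525.0, -124.6, 99.3]
orientation: [1.0, 0.024, 0.0, 0.0]
contact_force: [-2.5, -0.6, 1.2]
width: 0.5
finger_force: 1.0
```

```bash
python3 see.py
```

```text
[ 525.  -124.6   99.3] [-2.5 -0.6  1.2]
wrist [([126.0, 111.0, 68.0, 67.0], 0.95), ([28.0, 122.0, 56.0, 42.0], 0.94), ([256.0, 189.0, 41.0, 69.0], 0.88)]
80 [[2.0, 220.0], [-5.0, 210.0], [-19.0, 185.0], [-28.0, 156.0], [-30.0, 111.0]]
0 [[130.0, 220.0], [126.0, 210.0], [120.0, 186.0], [116.0, 157.0], [114.0, 112.0]]
-80 [[255.0, 220.0], [255.0, 210.0], [255.0, 186.0], [255.0, 157.0], [256.0, 112.0]]
side [([266.0, 153.0, 12.0, 23.0], 0.71), ([292.0, 141.0, 8.0, 23.0], 0.61), ([250.0, 163.0, 18.0, 24.0], 0.57)]
80 [[273.0, 161.0], [270.0, 159.0], [264.0, 157.0], [258.0, 155.0], [249.0, 155.0]]
0 [[287.0, 147.0], [284.0, 145.0], [278.0, 143.0], [272.0, 141.0], [264.0, 141.0]]
-80 [[298.0, 134.0], [296.0, 133.0], [290.0, 130.0], [284.0, 129.0], [276.0, 129.0]]
```

Middle and left are over, and the right one is moving freely, so I continue with it.

Emit:
carry_out(dp=[[0.05,0,0],[0.05,0,0],[0.05,0,0],[0.05,0,0],[0,0,0],[0,0,0],[0,0,0],[0,0,0],[0,0,0],[0,0,0]], rotation=[[0,0,0],[0,0,0],[0,0,0],[0,0,0],[0,0,0],[0,0,0],[0,0,0],[0,0,0],[0,0,0],[0,0,0]], gripper=[0,0,0,0,0,0,0,0,0,0])

```text
t: 20.48
eef_pos: [532.7, -124.3, 99.4]
orientation: [1.0, 0.024, 0.0, -0.0]
contact_force: [-0.4, -0.0, -0.6]
width: 0.4
finger_force: 0.0
```

Emit:
carry_out(dp=[[0.1,0,0],[0.1,0,0],[0.1,0,0],[0.1,0,0],[0.1,0,0],[0.1,0,0],[0.1,0,0],[0.1,0,0],[0.1,0,0],[0.05,0,0]], rotation=[[0,0,0],[0,0,0],[0,0,0],[0,0,0],[0,0,0],[0,0,0],[0,0,0],[0,0,0],[0,0,0],[0,0,0]], gripper=[0,0,0,0,0,0,0,0,0,0])

```text
t: 21.32
eef_pos: [570.8, -122.4, 99.1]
orientation: [1.0, 0.025, -0.0, -0.0]
contact_force: [-3.8, -1.6, -2.0]
width: 0.3
finger_force: 1.4
```

Emit:
carry_out(dp=[[0.05,0,0],[0.05,0,0],[0.025,0,0],[0.025,0,0],[0.025,0,0],[0.025,0,0],[0,0,0],[0,0,0],[0,0,0],[0,0,0]], rotation=[[0,0,0],[0,0,0],[0,0,0],[0,0,0],[0,0,0],[0,0,0],[0,0,0],[0,0,0],[0,0,0],[0,0,0]], gripper=[0,0,0,0,0,0,0,0,0,0])

```text
t: 22.15
eef_pos: [578.4, -122.0, 99.3]
orientation: [1.0, 0.024, 0.0, -0.0]
contact_force: [-1.9, -0.4, -2.5]
width: 0.4
finger_force: 1.5
```

Emit:
carry_out(dp=[[0.025,0,0],[0.025,0,0],[0.025,0,0],[0.025,0,0],[0.025,0,0],[0,0,0],[0,0,0],[0,0,0],[0,0,0],[0,0,0]], rotation=[[0,0,0],[0,0,0],[0,0,0],[0,0,0],[0,0,0],[0,0,0],[0,0,0],[0,0,0],[0,0,0],[0,0,0]], gripper=[0,0,0,0,0,0,0,0,0,0])

```text
t: 22.98
eef_pos: [582.2, -121.7, 98.7]
orientation: [1.0, 0.024, -0.001, -0.0]
contact_force: [-6.4, -2.0, -6.2]
width: 0.4
finger_force: 3.9
```

The stop is reached. I back off, lift clear and check.

Emit:
carry_out(dp=[[-0.3,0,0],[-0.6,0,0],[-0.6,0,0],[-0.6,0,0],[-0.4,0,0],[0,0,-0.6],[0,0,-0.6],[0,0,-0.6],[0,0,-0.6],[0,0,0]], rotation=[[0,0,0],[0,0,0],[0,0,0],[0,0,0],[0,0,0],[0,0,0],[0,0,0],[0,0,0],[0,0,0],[0,0,0]], gripper=[0,0,0,0,0,0,0,0,0,0])

```text
t: 23.82
eef_pos: [486.6, -127.7, 200.0]
orientation: [1.0, 0.024, 0.004, 0.002]
contact_force: [0.7, -0.5, 0.5]
width: 0.5
finger_force: 0.0
```

```bash
python3 see.py; python3 - <<'E'
import cv2,numpy as np
a=cv2.imread("pics/c6.png")[110:240,200:330];b=cv2.imread("pics/w6.png")
cv2.imwrite("pics/f.png",np.hstack([cv2.resize(a,(384,384),interpolation=2),cv2.resize(b,(416,384))]))
E
```

```text
[ 486.6 -127.7  200. ] [ 0.7 -0.5  0.5]
wrist [([256.0, 71.0, 32.0, 58.0], 0.62), ([80.0, 70.0, 60.0, 55.0], 0.61)]
80 [[82.0, 143.0], [78.0, 135.0], [73.0, 116.0], [69.0, 95.0], [67.0, 65.0]]
0 [[168.0, 144.0], [167.0, 135.0], [164.0, 117.0], [162.0, 96.0], [161.0, 66.0]]
-80 [[254.0, 144.0], [254.0, 136.0], [254.0, 117.0], [254.0, 96.0], [254.0, 66.0]]
side [([266.0, 152.0, 11.0, 19.0], 0.73), ([250.0, 164.0, 18.0, 23.0], 0.62), ([237.0, 214.0, 9.0, 20.0], 0.22)]
80 [[273.0, 161.0], [270.0, 159.0], [264.0, 157.0], [258.0, 155.0], [249.0, 155.0]]
0 [[287.0, 147.0], [284.0, 145.0], [278.0, 143.0], [272.0, 141.0], [264.0, 141.0]]
-80 [[298.0, 134.0], [296.0, 133.0], [290.0, 130.0], [284.0, 129.0], [276.0, 129.0]]
```

View pics/f.png

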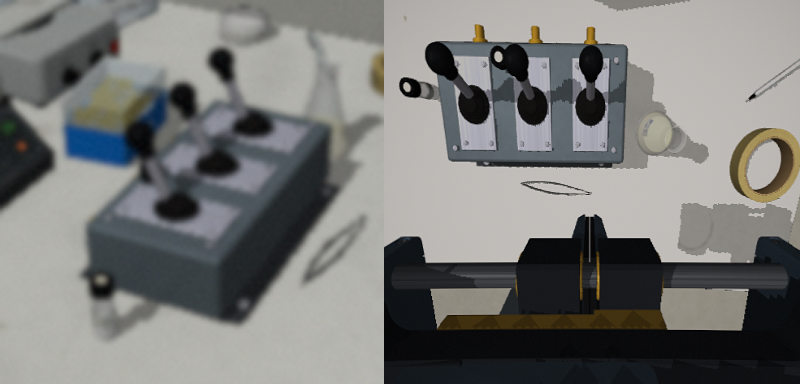

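All three levers lean to the rear, with the knobs in one row in the wrist view at picture positions (437,55), (515,57) and (594,58). The bystanders stand where they were.

```bash
python3 -c "
from rig import r
print(r.job_done())"
```

```text
the job is handed in; nothing more can be done
None
```

All three levers are thrown fully over to the rear (order middle, left, right; none turned out blocked), the bystanders look undisturbed in the last picture, and the job was handed in at about 24 s, with the verdict not shown.

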